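# One full stroke of the hazelnut press

### The job

Take the tamper from its cork mat and press the sprung brass plate in the nut press squarely down with it until the plate is fully home and level; hold it there for about a second, never leaning on it harder than the 30 N the press is rated for. Then let the plate spring back up and stand the tamper gently upright on its cork mat again, without disturbing the bowl, jar, brush or tray.

Things in the scene. Friction and masses are not known exactly. Their poses are not given: they have to be found in the camera images.
- tamper: Loose hand tamper, 114 mm tall, 0.3-0.55 kg, upright on the mat. Origin: centre of its flat underside, z up the handle. Upwards: steel disc dia 47 mm, 0-22 mm; neck dia 24 to 58 mm; steel finger collar dia 47, 58-64 mm; dark wooden handle 24 x 24 mm square, 64-114 mm, flats facing its x and y. Grip the handle firmly on two flats, fingertips just above the collar, which can take the push.
- mat: Fixed round cork mat, 116 mm in diameter, 6 mm thick, on the bench. Origin: centre of its underside, on the bench top. The tamper starts on it near the middle and goes back there.
- press: Press fixed to the bench: dark steel foot 130 x 130 x 12 mm, upright round steel cup in its middle, outside dia 68 mm, bore 54 mm, rim 85 mm above the bench. Origin: centre of the underside, on the bench. In the bore a brass plate, dia 51 mm, on a spring; at rest its middle is 12 to 32 mm below the rim (load of nuts unknown). Rated for 30 N from the tamper; 12 to 18 N of push is right.
- press_mouth (a point): Centre of the cup's mouth, level with the rim, 85 mm above the bench; z up.
- plate_travel (a joint): How far the brass plate is pushed down from rest, in m: 0 at rest, 0.012 at its hard stop; noisy. The spring pushes back with about 4 N at first, 10 N at the stop. The plate starts askew (up to 8 degrees), tilts easily to lie flat against what presses it, and stays as level as it is left.
- plate_tilt_x (a joint): Tilt of the brass plate about the press's x axis, rad, 0 is level.
- plate_tilt_y (a joint): Tilt of the brass plate about the press's y axis, rad, 0 is level.
- bowl: Loose steel bowl, 124 mm in diameter, 48 mm high, leave alone. Origin: centre of its underside.
- jar: Loose amber glass jar with a wooden cap, 72 mm in diameter, 100 mm high, leave alone. Origin: centre of its underside.
- brush: Loose bench brush 160 mm long, lying on the bench along its own x, leave alone. Origin: centre of its underside.
- tray: Loose sorting tray 340 x 250 x 35 mm of light wood with a white floor, hazelnuts and shells in it, leave alone. Origin: centre of its underside.

How it is judged:
By the outcome, as a careful person would: the job done as asked, in the order asked, and still so for the second after the job is handed in, with the robot touching nothing.
It also fails if it takes over 61 s, if anything falls off the work surface, if the arm or the gripper's body presses on something with over 40 N, if the wrist force passes 120 N, or if a joint passes its speed limit or range.

### The arm

A 7-joint arm with a two-finger parallel gripper is mounted at the origin on the work surface. World frame = base frame: x ahead of the robot, y to its left, z up, the work surface at z = 0. Lengths are in m, angles in rad, forces in N, time in s.
With the tool pointing down it reaches from about 0.4 to 0.85 m from the base axis. Payload 4.5 kg.
Tool frame: the origin (TCP) lies between the finger pads; the fingertips stand tip_extent ahead of it and the grasp point (between the pads) lies 2 mm behind it (tip_extent is the distance from the TCP to the fingertips, in m); z points along the fingers, x is the direction in which the jaws open and shut, and the axes are right-handed (so a half turn about z gives the same grasp; the last joint's range is limited). The gripper opens to 88 mm and grips with 3 to 60 N. Pads are 18 mm wide; open, the fingers measure 123 mm over their backs; the gripper's body (75 mm by 187 mm) begins 45 mm behind the grasp point.
Start: joints at [-1.285, 0.689, -0.195, 1.565, 0.157, 0.902, -0.215], TCP at [0.156, 0.605, 0.256] pointing down, gripper open.
Joint ranges: [-3.01, 3.01], [-0.46, 2.08], [-1.47, 1.51], [0.13, 2.56], [-1, 4.14], [0.04, 2.09], [-2.66, 2.66]. Speed limits (rad/s): [2.57, 2.57, 3.14, 3.14, 3.14, 3.14, 3.14].

### API

Orientations are given as a rotation vector (axis times angle).
In Python, from cell import * gives the robot as it stands.
- The arm moves only by the shell command python3 -m jog 'ROWS' [OPENING]. ROWS is a JSON object of lists of equal length, an entry for each row: "xyz": the shift along the world's x, y, z in mm, a list of three; "twist": the turn, a rotation vector about the world's x, y, z in degrees, a list of three. A call has 1 to 10 rows; each row is the pose to reach, as a shift and turn from the pose commanded when the call began; what a row does not reach only later rows make up. A row lasts 1/8 s, in which the tool goes at most 62.5 mm and 10.7 degrees, less where a joint would pass 70% of its speed; a pose out of reach is approached as far as the arm can. A call with a gripper value outside its range is refused whole. OPENING is the finger opening in mm, from 0 to 88.1, set as the call begins (- or left out, the last holds). The fingers move at their own pace and stop on an object; the grip force is fixed at half the most. Time passes only in rows, so rows that repeat a pose let the fingers close. It gives the time, the measured TCP pose, the force and the opening at its end, in the units of the state.
- read_state(): the state, without advancing time (a new reading comes with each control period).
- snapshot(name): name is "side" or "top"; returns a dict with "color" (480x640x3 uint8, red, green, blue), "depth" (480x640 float32, m along the optical axis (not along the pixel's ray), 0 where there is no reading), "K" (3x3 intrinsics, pixels), "dist_coeffs" ([k1, k2, p1, p2, k3] as OpenCV has them; the pictures are not rectified), "extrinsics" (4x4, takes a point from world to camera coordinates). Camera axes: x right, y up, looking along -z (the intrinsics and any distortion apply to the point x, -y, -z); pixel columns grow to the right and rows downward; lengths in m; the calibration is good to about 2 mm. A picture is of the moment at which its call begins.
- hand_in(): hands the job in, once; it reports no verdict.
The state is a dict: "time_s": time; "joints": joint angles; "qvel": joint speeds; "joint_torque": joint torques, N m; "ee_pos": TCP position; "tool_rot": TCP orientation; "contact_force": force on the tool from outside, world axes, zero at the start; "torque": the same for the moment, N m; "finger_gap": finger opening in m.
Only numpy, scipy, OpenCV 4.12 (cv2) and the standard library are available. Lean on these libraries where they do the work, as an engineer would, in place of code of your own. Each camera call takes 0.05 s, during which the arm holds its last target.

## Working session

There is one attempt and no reset: what is moved stays moved. The work goes in short steps, Python scripts to look and compute and a shell command to move; the robot and the scene stay as the last step left them, time stands still between calls to the robot, and variables do not carry over. Pictures are saved under pics/ and viewed, and the job is handed in when it is done.

```bash
mkdir -p pics; ls; python3 - <<'E'
from cell import *
import cv2,numpy as np,pickle
print(read_state())
for n in("side","top"):
    s=snapshot(n); pickle.dump(s,open(f"pics/{n}0.pkl","wb")); cv2.imwrite(f"pics/{n}0.png",s["color"][...,::-1]); print(n,s["K"],s["dist_coeffs"],s["extrinsics"])
E
```

```text
pics
{'time_s': 0.0, 'joints': array([-1.28520363,  0.68999062, -0.1945134 ,  1.56634141,  0.15732744,
        0.90249207, -0.21509444]), 'qvel': array([ 0.00012177,  0.00049146,  0.0015288 ,  0.00079218,  0.00081378,
        0.00123397, -0.00050429]), 'joint_torque': array([-6.94491223e-05, -5.27542162e+01, -1.26730118e+00, -1.53430760e+01,
       -5.26935572e-02,  6.46844477e-03,  1.67707681e-04]), 'ee_pos': array([0.15561585, 0.6046983 , 0.25490655]), 'tool_rot': array([ 2.48170815e+00,  1.92429663e+00, -2.12379455e-03]), 'contact_force': array([-0.68101845, -0.33346697, -0.09386627]), 'torque': array([ 0.0654874 , -0.05294263,  0.04369415]), 'finger_gap': 0.08733383960671093}
side [[440.76554483   0.         321.76009338]
 [  0.         440.76554483 242.53191893]
 [  0.           0.           1.        ]] [0.02766257 0.         0.         0.         0.        ] [[ 0.99645895 -0.0815156   0.02060971 -0.6071208 ]
 [ 0.03988691  0.6740696   0.73759013 -0.05824914]
 [-0.07401748 -0.73415623  0.6749341  -1.19782302]
 [ 0.          0.          0.          1.        ]]
top [[544.01798963   0.         325.5972415 ]
 [  0.         544.01798963 239.50543029]
 [  0.           0.           1.        ]] [-0.01079458  0.          0.          0.          0.        ] [[-9.22566418e-03 -9.99953983e-01 -2.63032766e-03 -2.32641187e-02]
 [ 9.77895427e-01 -9.57158592e-03  2.08875368e-01 -6.33752441e-01]
 [-2.08890932e-01 -6.45171391e-04  9.77938731e-01 -1.32668995e+00]
 [ 0.00000000e+00  0.00000000e+00  0.00000000e+00  1.00000000e+00]]
```

View pics/side0.png

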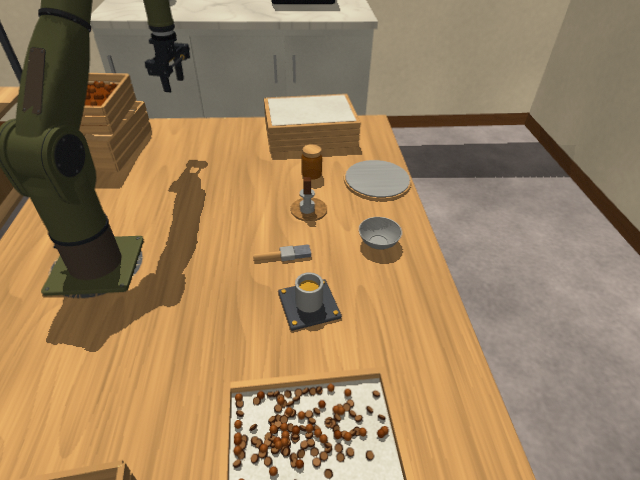

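View pics/top0.png

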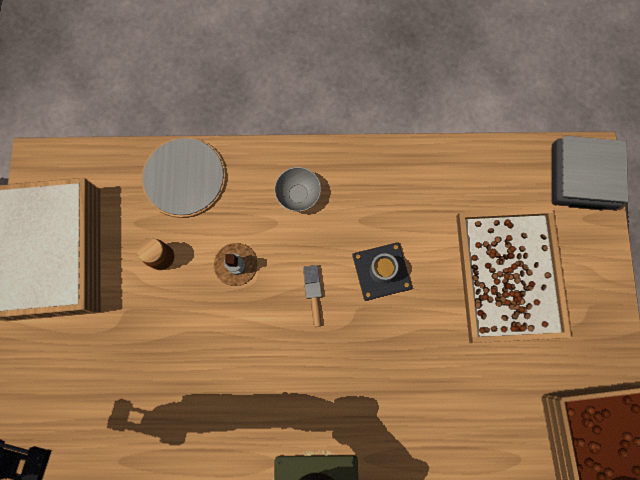

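The side view shows the tamper at about (308,195) on its mat, the brush at (285,254) and the press at (310,300). The top view has the mat at (236,264) and the cup at (386,267). I'll crop in on these.

```bash
cat > h.py <<'E'
import numpy as np,cv2,pickle
def ray(s,uv):
    uv=np.array(uv,float).reshape(-1,1,2)
    n=cv2.undistortPoints(uv,s["K"],s["dist_coeffs"]).reshape(-1,2)
    d=np.c_[n[:,0],-n[:,1],-np.ones(len(n))]
    E=s["extrinsics"];R,t=E[:3,:3],E[:3,3]
    return -R.T@t, d@R
def onplane(s,uv,z):
    o,d=ray(s,uv); return o+d*((z-o[2])/d[:,2])[:,None]
def proj(s,P):
    E=s["extrinsics"];P=np.atleast_2d(P)
    c=P@E[:3,:3].T+E[:3,3]; c=c*[1,-1,-1]
    return cv2.projectPoints(c,np.zeros(3),np.zeros(3),s["K"],s["dist_coeffs"])[0].reshape(-1,2)
def cloud(s,box=None):
    v,u=np.mgrid[0:480,0:640]
    uv=np.c_[u.ravel(),v.ravel()].astype(float)
    o,d=ray(s,uv); P=o+d*s["depth"].ravel()[:,None]
    return P.reshape(480,640,3)
def crop(s,x,y,w,h,k,name):
    c=s["color"][y:y+h,x:x+w,::-1]
    cv2.imwrite(name,cv2.resize(c,None,fx=k,fy=k,interpolation=cv2.INTER_CUBIC))
E
python3 - <<'E'
from h import *
t=pickle.load(open("pics/top0.pkl","rb"));s=pickle.load(open("pics/side0.pkl","rb"))
crop(t,196,223,80,80,7,"pics/t_tam.png");crop(t,344,227,80,80,7,"pics/t_press.png")
crop(s,270,140,80,90,6,"pics/s_tam.png");crop(s,270,260,80,80,7,"pics/s_press.png")
for nm,S in(("top",t),("side",s)):
    P=cloud(S)
    for n,(u,v) in dict(mat=(236,264),press=(386,267),brush=(314,290),jar=(155,252),bowl=(298,190),tray=(515,270)).items() if nm=="top" else dict(mat=(308,205),press=(310,300),jar=(312,155)).items():
        print(nm,n,P[v,u].round(3))
E
```

```text
top mat [0.569 0.196 0.086]
top press [ 0.562 -0.183  0.059]
top brush [0.51  0.002 0.016]
top jar [0.599 0.397 0.098]
top bowl [0.787 0.045 0.002]
top tray [ 0.557 -0.525  0.018]
side mat [0.582 0.19  0.031]
side press [ 0.563 -0.209  0.055]
side jar [0.606 0.38  0.092]
```

```bash
python3 - <<'E'
import cv2,numpy as np
a=[cv2.resize(cv2.imread(f"pics/{n}.png"),(400,300*4//3) ) for n in("t_tam","t_press")]
b=[cv2.resize(cv2.imread(f"pics/{n}.png"),(400,400) ) for n in("s_tam","s_press")]
cv2.imwrite("pics/m.png",cv2.resize(np.vstack([np.hstack(a),np.hstack(b)]),(600,600)))
E
```

```text
(no output)
```

View pics/t_tam.png

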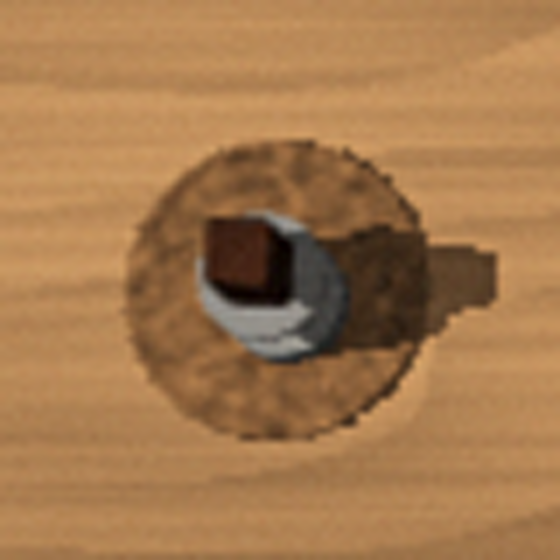

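View pics/s_tam.png

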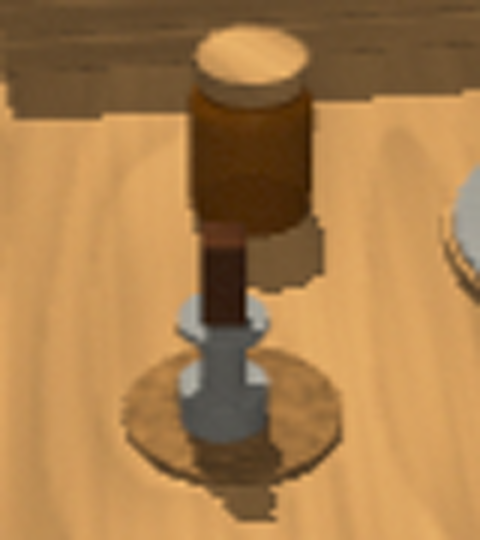

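View pics/t_press.png

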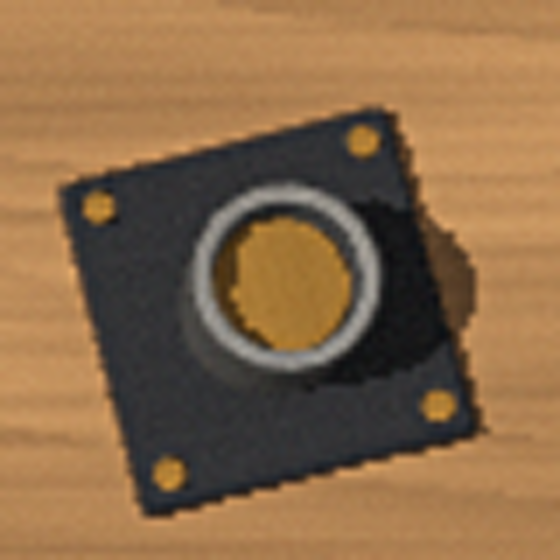

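View pics/s_press.png

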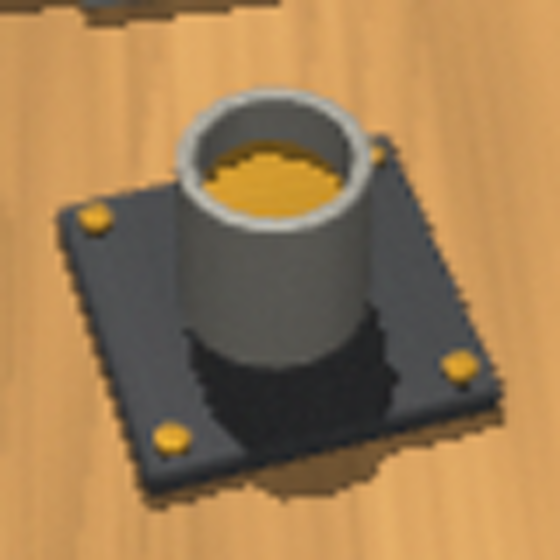

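Top crop: handle top at roughly crop (240,250), which is px (230,259), and the rim is centred near crop (287,277), px (385,267). In the side crop the tamper stands upright at the mat's middle. Next I'll measure with masks and depth.

```bash
python3 - <<'E'
from h import *
S={n:pickle.load(open(f"pics/{n}0.pkl","rb")) for n in("top","side")}
mesh=lambda P,c,r:np.hypot(P[...,0]-c[0],P[...,1]-c[1])<r
for n,s in S.items():
    P=cloud(s)
    # bench check
    print(n,"bench z",np.nanmedian(P[...,2][mesh(P,(0.6,-0.3),0.04)]))
    m=mesh(P,(0.563,-0.19),.06)&(abs(P[...,2]-.085)<.006)
    print(n,"rim pts",m.sum(),"z",np.median(P[m][:,2]))
    hull=cv2.convexHull(np.argwhere(m)[:,::-1].astype(np.float32))
    # outer contour -> plane z=.085 -> circle
    W=onplane(s,hull.reshape(-1,2),.085)[:,:2].astype(np.float32)
    print(n,"rim circ",cv2.minEnclosingCircle(W), "ellipse",cv2.fitEllipse(W))
    pl=mesh(P,(0.563,-0.19),.02)&(P[...,2]>.03)&(P[...,2]<.079)
    hs=cv2.cvtColor(s["color"],cv2.COLOR_RGB2HSV)
    br=mesh(P,(0.563,-0.19),.026)&(hs[...,1]>130)&(hs[...,2]>100)&(P[...,2]<.08)
    Q=P[br]; A=np.c_[Q[:,0]-.563,Q[:,1]+.19,np.ones(len(Q))];
    co=np.linalg.lstsq(A,Q[:,2],rcond=None)[0]; print(n,"plate",len(Q),co,"tilt deg",np.degrees(np.hypot(*co[:2])),"res",np.std(A@co-Q[:,2]))
    # tamper handle
    h=mesh(P,(0.575,.195),.05)&(P[...,2]>.112)
    print(n,"handle top",h.sum(),P[h].mean(0), (P[h].min(0)+P[h].max(0))/2)
    rect=cv2.minAreaRect(P[h][:,:2].astype(np.float32)); print(rect)
    # discs
    for z,b in(("collar",(.06,.074)),("disc",(.0,.03))):
        k=mesh(P,(0.575,.195),.05)&(P[...,2]>b[0])&(P[...,2]<b[1]); print(z,k.sum(),P[k].mean(0))
    # mat: brownish ellipse
E
```

```text
top bench z -0.0011319658603725635
top rim pts 200 z 0.08359365625048809
top rim circ ((0.5601945519447327, -0.1754554957151413), 0.03379635885357857) ellipse ((0.5602261424064636, -0.17546707391738892), (0.06642553955316544, 0.06700295209884644), 31.872325897216797)
top plate 199 [-0.09284423  0.07774288  0.06300985] tilt deg 6.938234092609122 res 0.0025595043425369578
top handle top 92 [0.57724206 0.2063249  0.11845596] [0.57732818 0.20637369 0.11867289]
((0.5773100852966309, 0.2063695639371872), (0.022864988073706627, 0.023556334897875786), 0.21779374778270721)
collar 126 [0.57216134 0.20192205 0.0686344 ]
disc 696 [0.57157706 0.19041536 0.00666924]
side bench z -0.0006995096089579267
side rim pts 230 z 0.08322327542006874
side rim circ ((0.561797022819519, -0.1820351779460907), 0.03572869300842285) ellipse ((0.5611802935600281, -0.1820494681596756), (0.06685953587293625, 0.07122746109962463), 177.35678100585938)
side plate 103 [-0.087291    0.07257087  0.0633434 ] tilt deg 6.504080588292209 res 0.0015695057748153153
side handle top 47 [0.57793733 0.20097785 0.11746771] [0.57802462 0.20232165 0.11705889]
((0.5779802203178406, 0.20277227461338043), (0.023299744352698326, 0.020858166739344597), 86.80543518066406)
collar 87 [0.57703792 0.19575422 0.06818851]
disc 457 [0.57573329 0.18751126 0.00919684]
```

```bash
python3 - <<'E'
from h import *
S={n:pickle.load(open(f"pics/{n}0.pkl","rb")) for n in("top","side")}
def ringfit(s,roi,z,thr):
    x,y,w,h=roi
    c=cv2.cvtColor(s["color"],cv2.COLOR_RGB2HSV)[y:y+h,x:x+w]
    c=cv2.resize(c,None,fx=4,fy=4,interpolation=cv2.INTER_LINEAR)
    m=((c[...,1]<60)&(c[...,2]>thr)).astype(np.uint8)
    n,l,st,_=cv2.connectedComponentsWithStats(m); i=1+np.argmax(st[1:,4]); m=(l==i).astype(np.uint8)
    cs,hi=cv2.findContours(m,cv2.RETR_CCOMP,cv2.CHAIN_APPROX_NONE)
    cs=sorted(cs,key=cv2.contourArea)[::-1][:2]
    for q in cs:
        e=q.reshape(-1,2).astype(float); uv=(e+.5)/4-.5+[x,y]
        W=onplane(s,uv,z)[:,:2].astype(np.float32)
        A=np.c_[2*W,np.ones(len(W))]; r=np.linalg.lstsq(A,(W**2).sum(1),rcond=None)[0]
        print(len(q),"circle",r[:2],"r",np.sqrt(r[2]+r[:2]@r[:2]), "ell",cv2.fitEllipse(W))
    cv2.imwrite(f"pics/ring{x}.png",m*255)
print("top");ringfit(S["top"],(364,245,42,42),.085,125)
print("side");ringfit(S["side"],(290,267,36,32),.085,150)
# handle top face brighter-brown; mat
P={n:cloud(s) for n,s in S.items()}
for n,s in S.items():
    h=(np.hypot(P[n][...,0]-.577,P[n][...,1]-.204)<.03)&(P[n][...,2]>.114)
    ys,xs=np.nonzero(h);print(n,xs.min(),xs.max(),ys.min(),ys.max(),"cen",xs.mean(),ys.mean())
    for y in range(ys.min()-1,ys.max()+4):
        print(y,[tuple(int(a) for a in s["color"][y,x])[0] for x in range(xs.min()-2,xs.max()+5)],(P[n][y,xs.min()-2:xs.max()+5,2]*1000).astype(int))
E
```

```text
top
294 circle [ 0.56020078 -0.17562594] r 0.03199616497723319 ell ((0.5602020025253296, -0.17562496662139893), (0.06361015886068344, 0.0644037202000618), 27.484359741210938)
261 circle [ 0.56050659 -0.17551966] r 0.028315244894877203 ell ((0.560506284236908, -0.1755198836326599), (0.05628148838877678, 0.057026270776987076), 146.43051147460938)
side
275 circle [ 0.56153839 -0.17971613] r 0.0319535514208061 ell ((0.5615322589874268, -0.1797204315662384), (0.06342039257287979, 0.06449686735868454), 111.69771575927734)
248 circle [ 0.56152937 -0.1794641 ] r 0.028653045557538562 ell ((0.5615259408950806, -0.17946381866931915), (0.0572240836918354, 0.057433389127254486), 45.53028106689453)
top 225 234 254 263 cen 229.61111111111111 258.4555555555556
253 [128, 129, 142, 146, 156, 156, 140, 128, 129, 135, 139, 143, 141, 140, 152, 155] [ 6  1  4  6  1  3  2  3  4 71 64 69  7  3  7  3]
254 [119, 116, 96, 65, 59, 67, 68, 62, 65, 63, 68, 105, 140, 150, 149, 139] [  6   2   1 120 117 121 120 120 116 119 120  66  74  65  69   3]
255 [130, 127, 87, 60, 55, 60, 58, 60, 60, 63, 63, 50, 78, 138, 149,
[... 2133 characters left out ...]
4, 114, 112] [ -3   1 118 119 116 119 117 118 120 119  -4  -4   0   1]
181 [211, 211, 125, 69, 67, 69, 69, 67, 66, 62, 105, 115, 115, 113] [ -1   0 116 117 115 115 116 115 115 116  -2   0  -1   0]
182 [212, 209, 119, 52, 50, 51, 50, 51, 49, 49, 103, 113, 114, 114] [ -5  -2 114 112 113 115 113 113 115 113  -3  -1  -1   0]
183 [212, 207, 117, 50, 50, 49, 51, 50, 50, 49, 102, 114, 114, 113] [ -2  -2 108 109 109 110 111 111 109 108   0  -2   0   0]
184 [211, 207, 116, 51, 51, 50, 52, 51, 50, 49, 103, 116, 115, 115] [ -2   2 105 107 106 105 107 104 108 106  -2  -2   0  -1]
185 [212, 207, 118, 50, 51, 50, 50, 51, 48, 47, 101, 114, 116, 114] [  0   0 106 103 105 103 102 105 103 104  -1  -3   1   3]
```

```bash
python3 - <<'E'
import cv2,numpy as np
a=cv2.imread("pics/ring364.png");b=cv2.imread("pics/ring290.png")
b=cv2.copyMakeBorder(b,0,a.shape[0]-b.shape[0],0,0,cv2.BORDER_CONSTANT,value=(90,0,0));cv2.imwrite("pics/rings.png",np.hstack([a,b]))
E
```

```text
(no output)
```

View pics/rings.png

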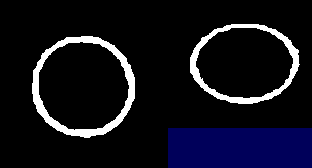

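Rings are clean in both views: px centre about (385,267) in top, (309,283) in side. The two cameras disagree by about (1.4, 4) mm. I'll do the same with the mat and handle top, then calibrate against the gripper itself.

```bash
python3 - <<'E'
from h import *
S={n:pickle.load(open(f"pics/{n}0.pkl","rb")) for n in("top","side")}
for n,s in S.items():
    P=cloud(s); print(n,"cam at",ray(s,[(320,240)])[0])
    x,y,w,h=(218,247,26,26) if n=="top" else (296,170,22,20)
    c=cv2.resize(s["color"][y:y+h,x:x+w],None,fx=8,fy=8,interpolation=cv2.INTER_CUBIC).astype(int)
    R=c[...,0]
    m=((R>46)&(R<85)&(c[...,0]-c[...,2]>22)) if n=="top" else ((R>76)&(R<118)&(c[...,0]-c[...,2]>22))
    m=m.astype(np.uint8); m=cv2.morphologyEx(m,cv2.MORPH_OPEN,np.ones((15,15)))
    k,l,st,_=cv2.connectedComponentsWithStats(m);m=(l==1+np.argmax(st[1:,4])).astype(np.uint8)
    cv2.imwrite(f"pics/h_{n}.png",np.hstack([c[...,::-1].astype(np.uint8),np.repeat(m[...,None]*255,3,2)]))
    q=max(cv2.findContours(m,0,1)[0],key=cv2.contourArea).reshape(-1,2)
    W=onplane(s,(q+.5)/8-.5+[x,y],.120)[:,:2].astype(np.float32)
    print(n,"top face",cv2.minAreaRect(W))
    # mat edge by colour: pixel classification via hsv
    hs=cv2.cvtColor(s["color"],cv2.COLOR_RGB2HSV)
    for (u,v) in ((222,250),(250,225)) if n=="top" else ((298,212),(280,225)): print(hs[v,u])
E
```

```text
top cam at [ 0.34239549 -0.03018501  1.42973557]
top top face ((0.5771022439002991, 0.20640891790390015), (0.02113177813589573, 0.02365817502140999), 89.96511840820312)
[ 13 150 131]
[ 15 133 180]
side cam at [ 0.51863449 -0.88961508  0.86392817]
side top face ((0.5878798961639404, 0.18396629393100739), (0.05943119898438454, 0.042855773121118546), 87.10604858398438)
[ 16 153 178]
[ 16 142 200]
```

View pics/h_top.png

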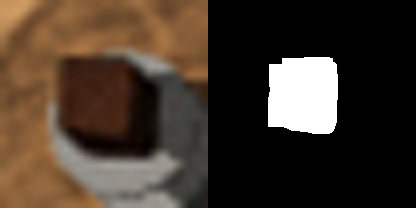

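View pics/h_side.png

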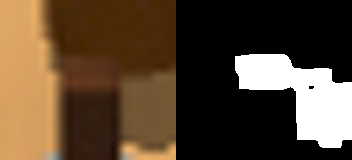

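```bash
python3 - <<'E'
import cell; print([n for n in dir(cell) if n[0]!='_']); print(getattr(cell,'tip_extent',None))
from h import *
s=pickle.load(open("pics/side0.pkl","rb"))
print(onplane(s,[(306.6,178.7),(302.7,178.7),(310.5,178.7)],.12))
from cell import *
from scipy.spatial.transform import Rotation as R
st=read_state(); M=R.from_rotvec(st["tool_rot"]).as_matrix(); print(M.round(4), np.degrees(np.arctan2(M[1,0],M[0,0])),st["ee_pos"])
E
```

```text
['IKError', 'hand_in', 'read_state', 'snapshot', 'tip_extent']
0.017
[[0.57818414 0.20167072 0.12      ]
 [0.56664683 0.20225719 0.12      ]
 [0.58972942 0.2010824  0.12      ]]
[[ 2.491e-01  9.685e-01 -3.000e-04]
 [ 9.685e-01 -2.491e-01 -1.600e-03]
 [-1.600e-03  1.000e-04 -1.000e+00]] 75.57824549049917 [0.15561706 0.60476669 0.25499633]
```

```bash
python3 -m jog '{"xyz":[[42,-40,0],[84,-80,0],[126,-120,-5],[168,-160,-10],[210,-200,-20],[252,-240,-30],[294,-280,-40],[337,-321,-50],[379,-361,-55],[421.5,-401,-60]],"twist":[[0,0,-8],[0,0,-16],[0,0,-24],[0,0,-32],[0,0,-40],[0,0,-48],[0,0,-56],[0,0,-64],[0,0,-71],[0,0,-77.6]]}' 88
python3 -m jog '{"xyz":[[0,0,-10],[0,0,-15],[0,0,-15]],"twist":[[0,0,0],[0,0,0],[0,0,0]]}'
python3 - <<'E'
from cell import *
from h import *
from scipy.spatial.transform import Rotation as R
st=read_state(); M=R.from_rotvec(st["tool_rot"]).as_matrix(); print(M.round(4), np.degrees(np.arctan2(M[1,0],M[0,0])),st["ee_pos"],st["joints"])
for n in("side","top"):
    s=snapshot(n); pickle.dump(s,open(f"pics/{n}1.pkl","wb"))
    if n=="top": crop(s,170,190,130,130,4,"pics/t1.png")
    else: crop(s,240,90,130,130,4,"pics/s1.png")
a=cv2.imread("pics/t1.png");b=cv2.imread("pics/s1.png");cv2.imwrite("pics/m1.png",cv2.resize(np.hstack([a,b]),(800,400)))
E
```

```text
time_s: 1.35
ee_pos: [0.5781, 0.203, 0.1952]
tool_rot: [-3.141, 0.061, 0.001]
contact_force: [0.6, 0.3, -0.3]
finger_gap: 0.0879
time_s: 1.72
ee_pos: [0.5756, 0.2061, 0.1801]
tool_rot: [-3.141, 0.05, 0.004]
contact_force: [-0.5, 0.4, 0.1]
finger_gap: 0.0878
[[ 9.995e-01 -3.210e-02 -2.300e-03]
 [-3.210e-02 -9.995e-01  7.000e-04]
 [-2.300e-03 -6.000e-04 -1.000e+00]] -1.8422339002501493 [0.57555796 0.2061169  0.18010658] [-0.47664048  0.76728486  0.10393233  1.68688394 -0.11504524  0.69523079
 -0.34521592]
```

View pics/m1.png

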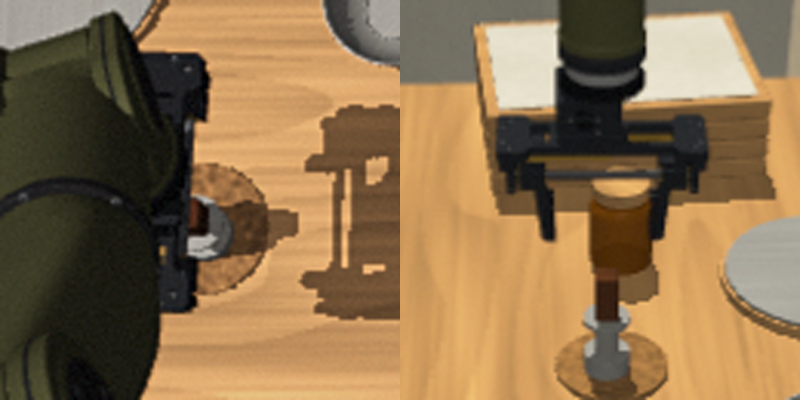

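```bash
python3 - <<'E'
from cell import *
from h import *
for i in range(3): print(read_state()["ee_pos"])
for n in("side","top"):
    s=pickle.load(open(f"pics/{n}1.pkl","rb")); P=cloud(s)
    near=(abs(P[...,0]-.577)<.09)&(abs(P[...,1]-.204)<.06)
    for lo,hi in((.163,.17),(.17,.18),(.18,.19)):
        m=near&(P[...,2]>lo)&(P[...,2]<hi)
        for nm,k in(("L",m&(P[...,0]<.577)),("R",m&(P[...,0]>.577))):
            if k.sum(): print(n,lo,nm,k.sum(),P[k].min(0).round(4),P[k].max(0).round(4),P[k].mean(0).round(4))
    m=near&(P[...,2]>.075)&(P[...,2]<.116); print(n,"handle",m.sum(),P[m].min(0).round(4),P[m].max(0).round(4),np.median(P[m],0).round(4))
E
```

```text
[0.57630536 0.20595254 0.18089283]
[0.57630536 0.20595254 0.18089283]
[0.57630536 0.20595254 0.18089283]
side 0.163 L 10 [0.5187 0.1946 0.163 ] [0.5274 0.2014 0.1692] [0.5228 0.1977 0.1662]
side 0.163 R 8 [0.6194 0.1919 0.1642] [0.6309 0.1976 0.1687] [0.6242 0.1939 0.1671]
side 0.17 L 14 [0.5161 0.1905 0.1711] [0.5277 0.2006 0.1797] [0.5224 0.1962 0.1764]
side 0.17 R 14 [0.619  0.1886 0.1703] [0.6307 0.2003 0.1798] [0.6254 0.193  0.1753]
side 0.18 L 15 [0.5164 0.1931 0.1804] [0.528  0.2018 0.1892] [0.5219 0.1971 0.1853]
side 0.18 R 18 [0.619  0.1882 0.1802] [0.6333 0.1992 0.1892] [0.625  0.1936 0.1851]
side handle 92 [0.5668 0.1878 0.0767] [0.5892 0.2168 0.116 ] [0.5773 0.1936 0.0964]
top handle 46 [0.5647 0.1844 0.0758] [0.5933 0.2077 0.1156] [0.5715 0.1957 0.0948]
```

Side view: the fingers sit at columns of about 288 and 324 and the handle at about 307, so the handle is about 4 mm +x of the jaw centre. I'll correct that and go down.

```bash
python3 -m jog '{"xyz":[[4,1,-10],[4,1,-30],[4,1,-50],[4,1,-65],[4,1,-78],[4,1,-86],[4,1,-89],[4,1,-89]],"twist":[[0,0,0],[0,0,0],[0,0,0],[0,0,0],[0,0,0],[0,0,0],[0,0,0],[0,0,0]]}'
python3 - <<'E'
from cell import *
from h import *
print(read_state())
s=snapshot("side"); pickle.dump(s,open("pics/side2.pkl","wb")); crop(s,255,120,100,100,6,"pics/s2.png")
E
```

```text
time_s: 2.82
ee_pos: [0.5814, 0.2054, 0.0919]
tool_rot: [-3.141, 0.056, -0.001]
contact_force: [-0.6, 0.8, -0.1]
finger_gap: 0.0881
{'time_s': 2.825, 'joints': array([-0.45965162,  0.90060423,  0.08186176,  1.71675168, -0.12727266,
        0.52890737, -0.33414931]), 'qvel': array([ 0.00157472, -0.00853418,  0.00261303, -0.00457826,  0.00041084,
        0.00376975,  0.00121576]), 'joint_torque': array([-5.49410528e-03, -5.54155791e+01,  2.69772224e+00, -9.86499488e+00,
       -3.39731248e-02, -2.61699816e-02,  1.24282571e-03]), 'ee_pos': array([0.58138751, 0.20537142, 0.09191316]), 'tool_rot': array([-3.14092936e+00,  5.56256521e-02, -7.28220772e-04]), 'contact_force': array([-0.55332387,  0.78391841, -0.10568484]), 'torque': array([-0.10520768,  0.03754875, -0.01847842]), 'finger_gap': 0.08812058153455546}
```

View pics/s2.png

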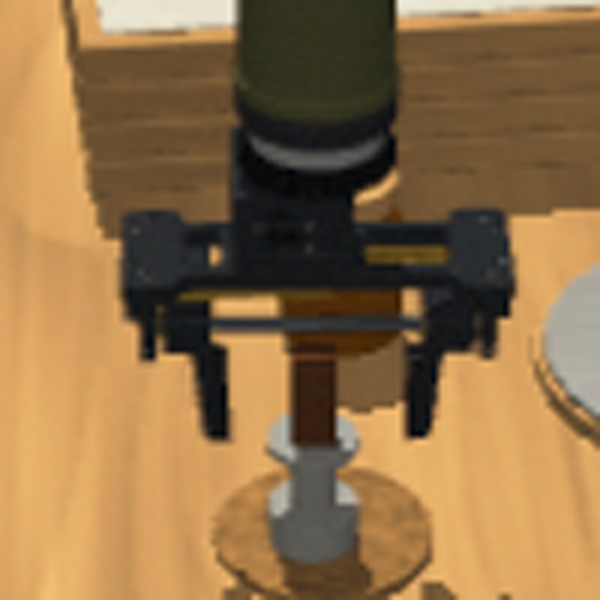

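Fingertips at crop rows of about 438, handle foot at 445, roughly 4 mm above the collar and well centred. I'll lower 2.5 mm and close.

```bash
python3 -m jog '{"xyz":[[-1,0,-1.5],[-1,0,-2.5],[-1,0,-2.5]],"twist":[[0,0,0],[0,0,0],[0,0,0]]}'
python3 -m jog '{"xyz":[[0,0,0],[0,0,0],[0,0,0],[0,0,0],[0,0,0],[0,0,0]],"twist":[[0,0,0],[0,0,0],[0,0,0],[0,0,0],[0,0,0],[0,0,0]]}' 10
python3 -m jog '{"xyz":[[0,0,0],[0,0,0]],"twist":[[0,0,0],[0,0,0]]}'
```

```text
time_s: 3.25
ee_pos: [0.5802, 0.2053, 0.0893]
tool_rot: [-3.141, 0.056, -0.0]
contact_force: [0.2, 0.7, 0.0]
finger_gap: 0.0882
time_s: 4.0
ee_pos: [0.5802, 0.2054, 0.0893]
tool_rot: [-3.141, 0.055, -0.0]
contact_force: [-0.4, 0.5, 0.2]
finger_gap: 0.0303
time_s: 4.25
ee_pos: [0.58, 0.2053, 0.0892]
tool_rot: [3.141, -0.056, -0.0]
contact_force: [-0.4, 0.2, -0.1]
finger_gap: 0.0235
```

```bash
python3 -m jog '{"xyz":[[0,0,4],[0,0,15],[0,0,35],[0,0,60],[0,0,85],[0,0,105],[0,0,115],[0,0,115],[0,0,115]],"twist":[[0,0,0],[0,0,0],[0,0,0],[0,0,0],[0,0,0],[0,0,0],[0,0,0],[0,0,0],[0,0,0]]}'
python3 -m jog '{"xyz":[[-1,-10,0],[-2,-35,0],[-3,-75,0],[-5,-120,0],[-7,-165,0],[-9,-210,0],[-11,-255,0],[-13,-300,0],[-15,-340,0],[-17,-365,0]],"twist":[[0,0,0],[0,0,0],[0,0,0],[0,0,0],[0,0,0],[0,0,0],[0,0,0],[0,0,0],[0,0,0],[0,0,0]]}'
python3 -m jog '{"xyz":[[0,-11,0],[0,-16,0],[0,-16.5,0],[0,-16.5,0]],"twist":[[0,0,0],[0,0,0],[0,0,0],[0,0,0]]}'
cat > look.py <<'E'
import sys
from cell import *
from h import *
k=sys.argv[1]
st=read_state();print(st["time_s"],st["ee_pos"],st["tool_rot"],st["contact_force"],st["torque"],st["finger_gap"])
for n in("side","top"):
    s=snapshot(n); pickle.dump(s,open(f"pics/{n}{k}.pkl","wb"))
    if n=="top": crop(s,330,200,100,100,6,f"pics/t{k}.png")
    else: crop(s,260,210,100,100,6,f"pics/s{k}.png")
a=cv2.imread(f"pics/t{k}.png");b=cv2.imread(f"pics/s{k}.png");cv2.imwrite(f"pics/m{k}.png",cv2.resize(np.hstack([a,b]),(800,400)))
E
python3 look.py 3
```

```text
time_s: 5.38
ee_pos: [0.5795, 0.2051, 0.2034]
tool_rot: [3.14, -0.055, -0.003]
contact_force: [-1.0, 0.9, -4.7]
finger_gap: 0.0239
time_s: 6.62
ee_pos: [0.5618, -0.1637, 0.2038]
tool_rot: [3.139, -0.062, -0.002]
contact_force: [-0.0, 0.4, -4.6]
finger_gap: 0.024
time_s: 7.12
ee_pos: [0.5634, -0.1747, 0.2042]
tool_rot: [-3.14, 0.052, 0.0]
contact_force: [-0.1, 0.7, -4.7]
finger_gap: 0.0243
7.125 [ 0.5634437  -0.17469435  0.20416936] [-3.14022888e+00  5.23436618e-02  7.95132529e-06] [-0.14299024  0.72209676 -4.65746048] [-0.07105679  0.06919779  0.0066569 ] 0.024324381154206435
```

View pics/m3.png

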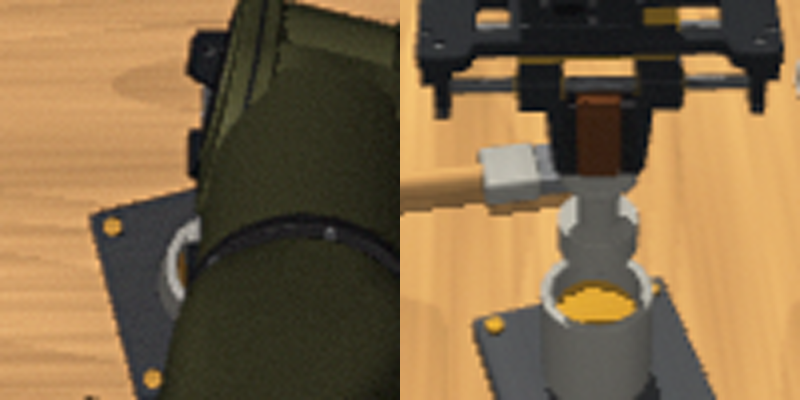

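View pics/s3.png

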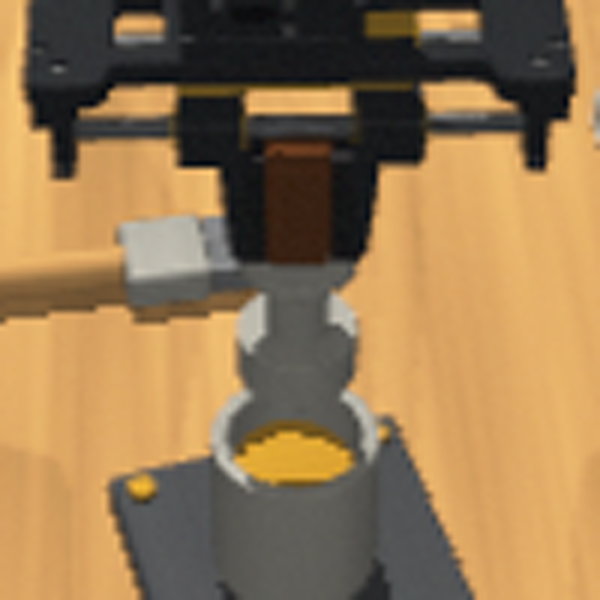

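Side crop: tamper hangs upright. The disc spans cols 238–357 and the rim 213–380, with both centres at about 297. To get the relative y I'll fit the disc and cup walls from side depth.

```bash
cat > rel.py <<'E'
import sys
from h import *
from scipy.optimize import least_squares
s=pickle.load(open(f"pics/side{sys.argv[1]}.pkl","rb"));P=cloud(s);zb=float(sys.argv[2])
cam=ray(s,[(320,240)])[0]
near=(np.hypot(P[...,0]-.563,P[...,1]+.178)<.06)
def fit(lo,hi,r,hw):
    m=near&(P[...,2]>lo)&(P[...,2]<hi)&(abs(P[...,0]-.563)<hw); Q=P[m]
    f=least_squares(lambda c:np.hypot(Q[:,0]-c[0],Q[:,1]-c[1])-r,[.563,-.178],loss="soft_l1",f_scale=.002)
    return f.x.round(4),len(Q),np.std(f.fun).round(4)
print("disc",fit(zb+.003,zb+.017,.0235,.03)); print("neck",fit(zb+.026,zb+.054,.012,.016))
print("cup",fit(.03,.078,.034,.045))
# handle front face tilt
m=near&(P[...,2]>zb+.07)&(P[...,2]<zb+.108)&(abs(P[...,0]-.563)<.009);Q=P[m]
A=np.c_[Q[:,2]-zb,Q[:,0]-.563,np.ones(len(Q))];c=np.linalg.lstsq(A,Q[:,1],rcond=None)[0]
print("handle front y",(Q[:,1].mean()+.012).round(4),"slope deg z,x",np.degrees(c[:2]).round(2),len(Q))
E
python3 rel.py 3 .118
```

```text
disc (array([ 0.5621, -0.1747]), 81, np.float64(0.0009))
neck (array([ 0.5621, -0.1754]), 79, np.float64(0.002))
cup (array([ 0.5612, -0.1791]), 598, np.float64(0.0083))
handle front y -0.1749 slope deg z,x [ 0.79 -0.86] 103
```

```bash
sed -i 's/^print("cup".*/near=near\&(P[...,1]<-.19)\nprint("cup",fit(.03,.078,.034,.03))\nnear=np.hypot(P[...,0]-.563,P[...,1]+.178)<.06/' rel.py; python3 rel.py 3 .118; python3 rel.py 0 .118 2>/dev/null | grep cup
python3 - <<'E'
# silhouette bottom of disc vs rim ring by ray casting in side view
from h import *
s=pickle.load(open("pics/side3.pkl","rb"))
P=cloud(s)
for r in range(266,282): print(r,s["color"][r,296:324,0], (P[r,296:324:3,2]*1000).astype(int))
E
```

```text
disc (array([ 0.5621, -0.1747]), 81, np.float64(0.0009))
neck (array([ 0.5621, -0.1754]), 79, np.float64(0.002))
cup (array([ 0.5612, -0.1776]), 310, np.float64(0.0011))
handle front y -0.1749 slope deg z,x [ 0.79 -0.86] 103
cup (array([ 0.5612, -0.1777]), 317, np.float64(0.001))
266 [239 237 238 192 187 191 190 130  92  88  89  92  91  91  91  89  87  88
  89  92  93  94  99 136 208 224 228 229] [  0 141 141 143 146 144 143 140  -3  -1]
267 [238 237 238 166 152 184 131  95  93  92  91  92  91  92  91  92  90  92
  91  92  93  93  91 134 208 224 226 230] [ -2 138 142 143 143 143 142 143  -2  -2]
268 [238 238 237 167 107 156 119  93  93  91  94  93  93  95  92  90  89  91
  90  91  93  93  83 134 206 222 225 229] [  0 133 142 141 142 141 141 138  -2   0]
269 [238 236 237 168  93  85  92  94  91  90  93  94  93  94  93  92  91  93
  91  90  94  86  80 166 215 223 226 229] [ -2 132 140 144 140 140 142 139   0  -3]
270 [238 236 237 167  92  84  84  94  95  93  93  94  94  94  94  92  92  90
  95  89  85  83  78 169 215 223 229 229] [ -2 125 138 140 143 142 142 135   0  -1]
271 [238 236 2
[... 1016 characters left out ...]
  95  92  92
  89  91  90  95 155 187 183 211 229 234] [ -1  84  80 121 123 123  74  85  81   0]
278 [216 195 186 133  88  82  86  87  90  92  93  95  94  90  87  91  92  93
  89  88  89  86  90 180 194 195 225 233] [84 83 76 69 67 69 72 78 86  1]
279 [199 186 131  87  82  83  85  89  90  92  94  95  94  94  92  94  93  92
  92  90  89  86  85 126 183 184 170 165] [85 80 72 65 64 65 67 75 83  9]
280 [186 179 112  79  81  84  87  88  99 107 115 115 114 118 112 110 101  93
  91  91  89  87  83  80 169 184 166 131] [84 75 63 65 67 63 65 73 85 12]
281 [184 161 100  79  82  82  96 109 115 115 117 116 116 117 115 117 115 108
 102  92  89  88  83  78 139 181 172 205] [82 73 64 64 65 64 65 68 84 13]
```

```bash
python3 - <<'E'
from h import *
s=pickle.load(open("pics/side3.pkl","rb"))
p=onplane(s,[(309.5,277.6),(309.5,278.0),(299,270),(319,270)],.121);print(p, "centre y",p[:2,1]+.0235)
E
python3 -m jog '{"xyz":[[-0.7,-2.2,-10],[-0.7,-2.2,-18],[-0.7,-2.2,-20],[-0.7,-2.2,-20]],"twist":[[0,0,0],[0,0,0],[0,0,0],[0,0,0]]}'
python3 look.py 4; python3 rel.py 4 .099
```

```text
[[ 0.56228158 -0.19867525  0.121     ]
 [ 0.56220538 -0.19992239  0.121     ]
 [ 0.53930475 -0.17302104  0.121     ]
 [ 0.58591088 -0.1759087   0.121     ]] centre y [-0.17517525 -0.17642239]
time_s: 7.72
ee_pos: [0.5624, -0.1783, 0.1839]
tool_rot: [-3.141, 0.055, 0.001]
contact_force: [0.1, 0.9, -4.4]
finger_gap: 0.0239
7.725 [ 0.56240682 -0.17827452  0.18390936] [-3.14090735e+00  5.54193383e-02  6.84904962e-04] [ 0.14392462  0.86374383 -4.42951337] [-0.08799566  0.01497881 -0.0163923 ] 0.023853267245803646
disc (array([ 0.5609, -0.1782]), 75, np.float64(0.001))
neck (array([ 0.5609, -0.1787]), 60, np.float64(0.001))
cup (array([ 0.5611, -0.1777]), 315, np.float64(0.0012))
handle front y -0.1785 slope deg z,x [-0.83 -3.17] 99
```

View pics/s4.png

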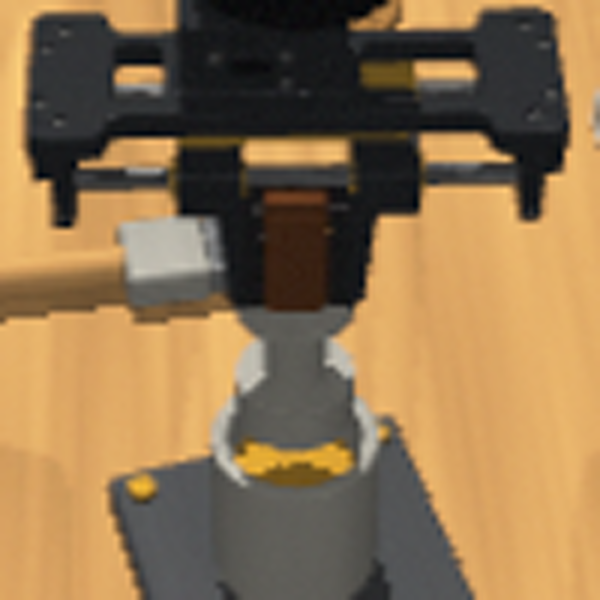

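Side crop: the disc hangs centred over the cup, within about 0.5 mm by depth fit. I'll descend into the mouth.

```bash
python3 -m jog '{"xyz":[[0.2,0.3,-6],[0.2,0.3,-13],[0.2,0.3,-19],[0.2,0.3,-24],[0.2,0.3,-26],[0.2,0.3,-26]],"twist":[[0,0,0],[0,0,0],[0,0,0],[0,0,0],[0,0,0],[0,0,0]]}'
python3 look.py 5; python3 rel.py 5 .074 | head -2
```

```text
time_s: 8.57
ee_pos: [0.5627, -0.1781, 0.1581]
tool_rot: [-3.141, 0.056, 0.0]
contact_force: [-0.4, 0.1, -4.3]
finger_gap: 0.024
8.575 [ 0.56268149 -0.17809234  0.158135  ] [-3.14105816e+00  5.55819869e-02  8.31897313e-05] [-0.36020722  0.06244501 -4.27137385] [-0.10468218  0.01876633  0.0043033 ] 0.023996984356053627
disc (array([ 0.5621, -0.1837]), 228, np.float64(0.0051))
neck (array([ 0.5614, -0.1788]), 55, np.float64(0.0009))
```

View pics/s5.png

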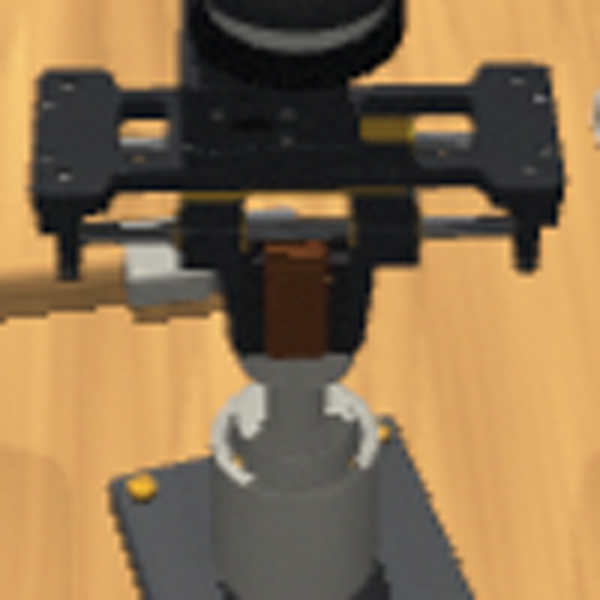

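The disc is inside the mouth (crop rim 213–380, disc centred) with no side load. I'll continue slowly.

```bash
Z='[0,0,0]'; python3 -m jog '{"xyz":[[0,0,-2],[0,0,-4],[0,0,-6],[0,0,-7],[0,0,-7]],"twist":[[0,0,0],[0,0,0],[0,0,0],[0,0,0],[0,0,0]]}'
python3 -m jog '{"xyz":[[0,0,-1],[0,0,-2],[0,0,-2]],"twist":[[0,0,0],[0,0,0],[0,0,0]]}'
python3 -m jog '{"xyz":[[0,0,-1],[0,0,-2],[0,0,-2]],"twist":[[0,0,0],[0,0,0],[0,0,0]]}'
```

```text
time_s: 9.3
ee_pos: [0.5626, -0.1781, 0.1511]
tool_rot: [-3.141, 0.056, 0.0]
contact_force: [-0.1, -0.2, -4.2]
finger_gap: 0.0238
time_s: 9.68
ee_pos: [0.5627, -0.178, 0.1492]
tool_rot: [-3.141, 0.056, -0.0]
contact_force: [0.9, -1.0, -4.6]
finger_gap: 0.0237
time_s: 10.05
ee_pos: [0.5627, -0.1781, 0.1474]
tool_rot: [-3.141, 0.056, -0.0]
contact_force: [-0.8, -0.1, -1.1]
finger_gap: 0.0235
```

```bash
python3 -m jog '{"xyz":[[0,0,-1],[0,0,-2],[0,0,-2]],"twist":[[0,0,0],[0,0,0],[0,0,0]]}'
python3 -m jog '{"xyz":[[0,0,-1],[0,0,-2],[0,0,-2]],"twist":[[0,0,0],[0,0,0],[0,0,0]]}'
python3 -m jog '{"xyz":[[0,0,-1],[0,0,-2],[0,0,-2]],"twist":[[0,0,0],[0,0,0],[0,0,0]]}'
```

```text
time_s: 10.42
ee_pos: [0.5628, -0.1781, 0.1453]
tool_rot: [-3.141, 0.056, -0.0]
contact_force: [-1.4, 0.4, -0.8]
finger_gap: 0.0237
time_s: 10.8
ee_pos: [0.5627, -0.1781, 0.1433]
tool_rot: [3.141, -0.056, 0.0]
contact_force: [-1.2, 0.3, 1.0]
finger_gap: 0.0238
time_s: 11.18
ee_pos: [0.5627, -0.1781, 0.1413]
tool_rot: [3.141, -0.056, 0.0]
contact_force: [-1.2, 0.4, 0.9]
finger_gap: 0.024
```

```bash
python3 -m jog '{"xyz":[[0,0,-1],[0,0,-2],[0,0,-2]],"twist":[[0,0,0],[0,0,0],[0,0,0]]}'
python3 -m jog '{"xyz":[[0,0,-0.7],[0,0,-1],[0,0,-1]],"twist":[[0,0,0],[0,0,0],[0,0,0]]}'
python3 -m jog '{"xyz":[[0,0,-0.5],[0,0,-1],[0,0,-1]],"twist":[[0,0,0],[0,0,0],[0,0,0]]}'
python3 -m jog '{"xyz":[[0,0,-0.5],[0,0,-0.8]],"twist":[[0,0,0],[0,0,0]]}'
```

```text
time_s: 11.55
ee_pos: [0.5628, -0.1781, 0.1393]
tool_rot: [3.141, -0.056, 0.0]
contact_force: [-0.9, 0.3, 3.8]
finger_gap: 0.0237
time_s: 11.92
ee_pos: [0.5628, -0.1781, 0.1383]
tool_rot: [3.141, -0.056, 0.0]
contact_force: [-0.2, 0.1, 3.6]
finger_gap: 0.0238
time_s: 12.3
ee_pos: [0.5627, -0.1781, 0.1373]
tool_rot: [3.141, -0.056, 0.0]
contact_force: [-1.4, 0.7, 4.4]
finger_gap: 0.0239
time_s: 12.55
ee_pos: [0.5627, -0.1781, 0.1365]
tool_rot: [3.141, -0.055, 0.0]
contact_force: [-0.9, 0.2, 3.5]
finger_gap: 0.0238
```

```bash
python3 -m jog '{"xyz":[[0,0,-0.4],[0,0,-0.6]],"twist":[[0,0,0],[0,0,0]]}'
python3 -m jog '{"xyz":[[0,0,-0.3],[0,0,-0.4]],"twist":[[0,0,0],[0,0,0]]}'
python3 -m jog '{"xyz":[[0,0,-0.3],[0,0,-0.4]],"twist":[[0,0,0],[0,0,0]]}'
```

```text
time_s: 12.8
ee_pos: [0.5628, -0.1781, 0.1363]
tool_rot: [3.141, -0.056, 0.001]
contact_force: [-2.1, 0.6, 7.8]
finger_gap: 0.0238
time_s: 13.05
ee_pos: [0.5628, -0.1782, 0.1362]
tool_rot: [3.141, -0.056, 0.001]
contact_force: [-2.8, 0.7, 10.3]
finger_gap: 0.0235
time_s: 13.3
ee_pos: [0.5628, -0.1782, 0.1362]
tool_rot: [3.141, -0.056, 0.001]
contact_force: [-3.3, 1.4, 14.3]
finger_gap: 0.0238
```

```bash
python3 -m jog '{"xyz":[[0,0,0.3],[0,0,0.3],[0,0,0.3]],"twist":[[0,0,0],[0,0,0],[0,0,0]]}'
python3 - <<'E'
from cell import *
from h import *
from scipy.spatial.transform import Rotation as R
st=read_state(); M=R.from_rotvec(st["tool_rot"]).as_matrix(); print(M.round(4),st)
E
python3 look.py 6; python3 rel.py 6 .053
```

```text
time_s: 13.68
ee_pos: [0.5628, -0.1781, 0.1362]
tool_rot: [3.141, -0.056, 0.001]
contact_force: [-2.3, 1.7, 10.6]
finger_gap: 0.024
[[ 9.994e-01 -3.550e-02  7.000e-04]
 [-3.550e-02 -9.994e-01 -1.000e-04]
 [ 7.000e-04  1.000e-04 -1.000e+00]] {'time_s': 13.675, 'joints': array([ 0.21345364,  0.80479242,  0.02621675,  1.78033043, -0.03586383,
        0.55626319,  0.22660826]), 'qvel': array([-0.00079304, -0.00055414,  0.0008081 , -0.00073066,  0.00035945,
        0.00056314, -0.00059087]), 'joint_torque': array([ 1.56810894e-01, -4.73096538e+01,  1.71026409e+00, -1.03887936e+01,
        5.57862699e-02, -1.05541918e+00,  2.01415256e-03]), 'ee_pos': array([ 0.56281722, -0.17814044,  0.13623835]), 'tool_rot': array([ 3.14099675e+00, -5.57120552e-02,  1.03679000e-03]), 'contact_force': array([-2.25340655,  1.71221815, 10.59950538]), 'torque': array([ 0.24530193,  0.81370186, -0.01591886]), 'finger_gap': 0.024013373468447025}
13.675 [ 0.56281722 -0.17814044  0.13623835] [ 3.14099675e+00 -5.57120552e-02  1.03679000e-03] [-2.25340655  1.71221815 10.59950538] [ 0.24530193  0.81370186 -0.01591886] 0.024013373468447025
disc (array([ 0.5628, -0.1895]), 109, np.float64(0.0034))
neck (array([ 0.5615, -0.2   ]), 96, np.float64(0.0032))
cup (array([ 0.5614, -0.1775]), 340, np.float64(0.0045))
handle front y -0.1786 slope deg z,x [ 0.8  -1.36] 96
```

View pics/s6.png

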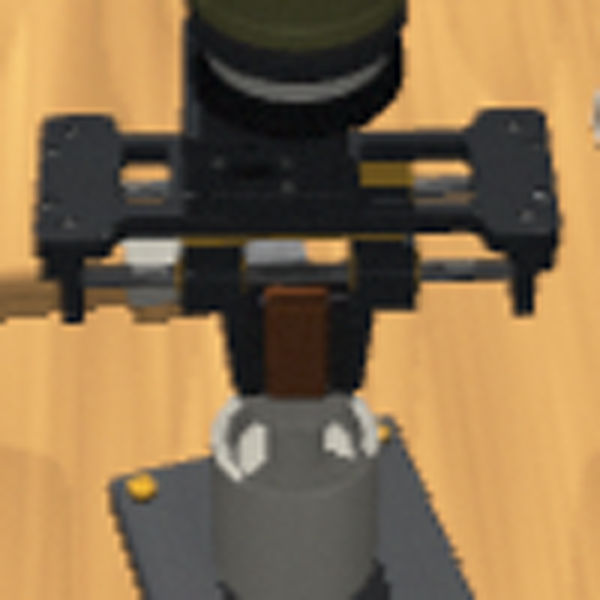

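Push is about 15 N (10.6 plus the 4.6 N weight), the tool is within 0.1° of vertical, and the plate is on its stop. The side picture shows the disc inside the cup, coaxial. Holding.

```bash
python3 -m jog '{"xyz":[[0,0,0],[0,0,0],[0,0,0],[0,0,0],[0,0,0],[0,0,0],[0,0,0],[0,0,0],[0,0,0]],"twist":[[0,0,0],[0,0,0],[0,0,0],[0,0,0],[0,0,0],[0,0,0],[0,0,0],[0,0,0],[0,0,0]]}'
python3 -m jog '{"xyz":[[0,0,2],[0,0,4],[0,0,6],[0,0,8],[0,0,10],[0,0,12],[0,0,14],[0,0,15],[0,0,16]],"twist":[[0,0,0],[0,0,0],[0,0,0],[0,0,0],[0,0,0],[0,0,0],[0,0,0],[0,0,0],[0,0,0]]}'
python3 -m jog '{"xyz":[[0,0,5],[0,0,12],[0,0,22],[0,0,34],[0,0,44],[0,0,50],[0,0,52],[0,0,52]],"twist":[[0,0,0],[0,0,0],[0,0,0],[0,0,0],[0,0,0],[0,0,0],[0,0,0],[0,0,0]]}'
python3 look.py 7; python3 rel.py 7 .121
```

```text
time_s: 14.9
ee_pos: [0.5628, -0.1782, 0.1362]
tool_rot: [3.141, -0.056, 0.001]
contact_force: [-2.7, 1.2, 10.4]
finger_gap: 0.0243
time_s: 16.02
ee_pos: [0.5623, -0.178, 0.151]
tool_rot: [-3.141, 0.056, 0.001]
contact_force: [-0.2, -0.8, -3.5]
finger_gap: 0.0234
time_s: 17.02
ee_pos: [0.5626, -0.178, 0.2033]
tool_rot: [-3.141, 0.055, 0.0]
contact_force: [-0.6, 0.1, -4.5]
finger_gap: 0.0239
17.025 [ 0.56258897 -0.1780181   0.20325742] [-3.14101766e+00  5.54287531e-02  2.93790291e-04] [-0.56415408  0.05438113 -4.51597813] [-0.07694329  0.09216538 -0.02630624] 0.023890142879042477
disc (array([ 0.561, -0.178]), 87, np.float64(0.0012))
neck (array([ 0.5611, -0.1781]), 57, np.float64(0.0011))
cup (array([ 0.5613, -0.1777]), 310, np.float64(0.0011))
handle front y -0.1784 slope deg z,x [-0.53 -1.27] 99
```

View pics/s7.png

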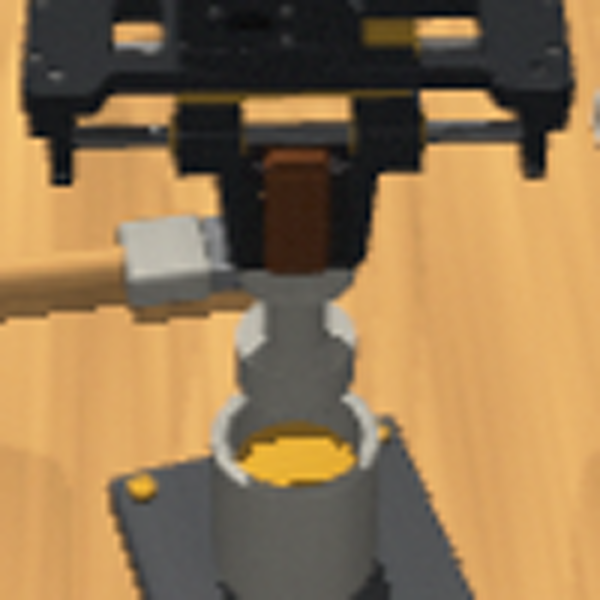

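The brass plate is back up in the cup (crop rows 425–485). I'll check its level from depth before leaving.

```bash
cat > plate.py <<'E'
import sys
from h import *
for n,k in [a.split(":") for a in sys.argv[1:]]:
    s=pickle.load(open(f"pics/{n}{k}.pkl","rb"));P=cloud(s);hs=cv2.cvtColor(s["color"],cv2.COLOR_RGB2HSV)
    m=(np.hypot(P[...,0]-.5613,P[...,1]+.1777)<.0245)&(hs[...,1]>130)&(P[...,2]<.076)&(P[...,2]>.035)
    m=cv2.erode(m.astype(np.uint8),np.ones((3,3)))>0
    Q=P[m];A=np.c_[Q[:,0]-.5613,Q[:,1]+.1777,np.ones(len(Q))]
    keep=np.ones(len(Q),bool)
    for _ in range(3):
        c=np.linalg.lstsq(A[keep],Q[keep,2],rcond=None)[0]; r=Q[:,2]-A@c; keep=abs(r)<.004
    sd=np.std(r[keep])*np.sqrt(np.diag(np.linalg.inv(A[keep].T@A[keep])))
    print(n,k,keep.sum(),"z",c[2].round(4),"tilt deg",np.degrees(c[:2]).round(1),"+-",np.degrees(sd[:2]).round(1))
E
python3 plate.py side:0 top:0 side:4 side:7
```

```text
side 0 98 z 0.0645 tilt deg [-5.1  1.9] +- [0.9 1.3]
top 0 176 z 0.0643 tilt deg [-5.5  2.5] +- [0.8 0.9]
side 4 47 z 0.0643 tilt deg [-7.  -5.4] +- [1.3 3.3]
side 7 97 z 0.0642 tilt deg [-0.1 -0.7] +- [0.9 1.3]
```

```bash
python3 - <<'E'
from h import *
for n in("top","side"):
    s=pickle.load(open(f"pics/{n}0.pkl","rb"));hs=cv2.cvtColor(s["color"],cv2.COLOR_RGB2HSV).astype(int)
    c=(196,223,276-196) if n=="top" else (280,185,60)
    W=onplane(s,[(235.1,264.1)],.006) if n=="top" else onplane(s,[(270+232/6-.4,140+413/6-.4)],.006)
    print(n,W)
E
```

```text
top [[0.5821529  0.21140645 0.006     ]]
side [[0.5832769 0.2044973 0.006    ]]
```

```bash
python3 -m jog '{"xyz":[[1,10,0],[2,35,0],[3,75,0],[6,120,0],[8,165,0],[10,210,0],[13,255,0],[16,300,0],[18,340,0],[20,370,0]],"twist":[[0,0,0],[0,0,0],[0,0,0],[0,0,0],[0,0,0],[0,0,0],[0,0,0],[0,0,0],[0,0,0],[0,0,0]]}'
python3 -m jog '{"xyz":[[0.5,10,0],[0.5,15,0],[0.5,15,-10],[0.5,15,-30],[0.5,15,-55],[0.5,15,-75],[0.5,15,-90],[0.5,15,-100],[0.5,15,-105],[0.5,15,-105]],"twist":[[0,0,0],[0,0,0],[0,0,0],[0,0,0],[0,0,0],[0,0,0],[0,0,0],[0,0,0],[0,0,0],[0,0,0]]}'
python3 - <<'E'
from cell import *
from h import *
print(read_state()["ee_pos"])
s=snapshot("side"); pickle.dump(s,open("pics/side8.pkl","wb")); crop(s,255,120,100,100,6,"pics/s8.png")
E
```

```text
time_s: 18.38
ee_pos: [0.5817, 0.1956, 0.203]
tool_rot: [-3.14, 0.051, 0.001]
contact_force: [0.1, -0.1, -4.5]
finger_gap: 0.0237
time_s: 19.62
ee_pos: [0.5833, 0.2069, 0.0984]
tool_rot: [-3.141, 0.056, -0.0]
contact_force: [0.5, 0.6, -4.5]
finger_gap: 0.024
[0.58330618 0.20689617 0.09839024]
```

View pics/s8.png

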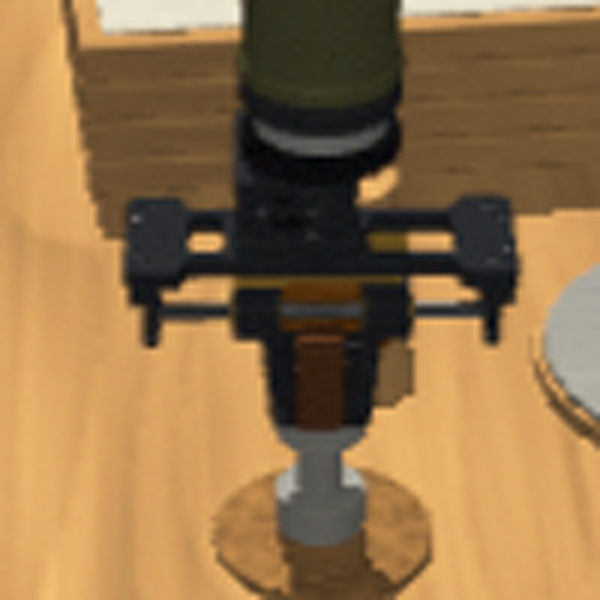

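The tamper is upright over the mat's middle (crop col 322 for both), about 9 mm above it. Lowering gently.

```bash
python3 -m jog '{"xyz":[[0,0,-2],[0,0,-4],[0,0,-6],[0,0,-7],[0,0,-7.5],[0,0,-7.5]],"twist":[[0,0,0],[0,0,0],[0,0,0],[0,0,0],[0,0,0],[0,0,0]]}'
python3 -m jog '{"xyz":[[0,0,-0.4],[0,0,-0.8],[0,0,-0.8]],"twist":[[0,0,0],[0,0,0],[0,0,0]]}'
python3 -m jog '{"xyz":[[0,0,-0.2],[0,0,-0.4],[0,0,-0.4]],"twist":[[0,0,0],[0,0,0],[0,0,0]]}'
```

```text
time_s: 20.42
ee_pos: [0.5832, 0.2069, 0.0908]
tool_rot: [3.141, -0.056, 0.0]
contact_force: [0.5, -0.3, -4.4]
finger_gap: 0.0237
time_s: 20.8
ee_pos: [0.5832, 0.2069, 0.09]
tool_rot: [-3.141, 0.056, -0.0]
contact_force: [0.1, -0.1, -4.4]
finger_gap: 0.0238
time_s: 21.18
ee_pos: [0.5832, 0.2069, 0.0896]
tool_rot: [3.141, -0.055, 0.0]
contact_force: [-0.1, 0.3, -4.4]
finger_gap: 0.024
```

```bash
python3 -m jog '{"xyz":[[0,0,-0.2],[0,0,-0.4],[0,0,-0.4]],"twist":[[0,0,0],[0,0,0],[0,0,0]]}'
python3 -m jog '{"xyz":[[0,0,-0.2],[0,0,-0.3],[0,0,-0.3]],"twist":[[0,0,0],[0,0,0],[0,0,0]]}'
```

```text
time_s: 21.55
ee_pos: [0.5832, 0.2069, 0.0892]
tool_rot: [-3.141, 0.055, -0.0]
contact_force: [-0.1, -0.8, -4.4]
finger_gap: 0.024
time_s: 21.92
ee_pos: [0.5832, 0.2069, 0.0892]
tool_rot: [-3.141, 0.056, -0.0]
contact_force: [-0.8, -1.4, -0.8]
finger_gap: 0.0238
```

The mat now carries most of the weight. Releasing.

```bash
python3 -m jog '{"xyz":[[0,0,0],[0,0,0],[0,0,0],[0,0,0]],"twist":[[0,0,0],[0,0,0],[0,0,0],[0,0,0]]}' 34
python3 -m jog '{"xyz":[[0,0,0],[0,0,0],[0,0,0],[0,0,0],[0,0,0]],"twist":[[0,0,0],[0,0,0],[0,0,0],[0,0,0],[0,0,0]]}' 80
python3 -m jog '{"xyz":[[0,0,5],[0,0,18],[0,0,40],[0,0,70],[0,0,100],[0,0,130],[0,0,150],[0,0,160],[0,0,165]],"twist":[[0,0,0],[0,0,0],[0,0,0],[0,0,0],[0,0,0],[0,0,0],[0,0,0],[0,0,0],[0,0,0]]}'
python3 -m jog '{"xyz":[[-20,0,0],[-60,0,0],[-100,0,0],[-140,0,0],[-160,0,0],[-170,0,0],[-170,0,0]],"twist":[[0,0,0],[0,0,0],[0,0,0],[0,0,0],[0,0,0],[0,0,0],[0,0,0]]}'
python3 - <<'E'
from cell import *
from h import *
for n in("side","top"):
    s=snapshot(n); pickle.dump(s,open(f"pics/{n}9.pkl","wb")); cv2.imwrite(f"pics/{n}9.png",s["color"][...,::-1])
E
python3 plate.py side:9 top:9
```

```text
time_s: 22.42
ee_pos: [0.5833, 0.2069, 0.089]
tool_rot: [-3.141, 0.055, -0.001]
contact_force: [-0.1, 0.7, -0.2]
finger_gap: 0.034
time_s: 23.05
ee_pos: [0.5832, 0.2069, 0.0889]
tool_rot: [-3.141, 0.055, -0.0]
contact_force: [-1.8, 0.2, -0.8]
finger_gap: 0.0797
time_s: 24.18
ee_pos: [0.5832, 0.2069, 0.2546]
tool_rot: [-3.141, 0.056, -0.001]
contact_force: [-0.1, -0.5, -0.4]
finger_gap: 0.0799
time_s: 25.05
ee_pos: [0.4131, 0.207, 0.2538]
tool_rot: [3.141, -0.055, -0.0]
contact_force: [-0.6, -0.3, 0.3]
finger_gap: 0.0801
side 9 97 z 0.0643 tilt deg [ 1.4 -0.7] +- [0.9 1.3]
top 9 170 z 0.0642 tilt deg [0.5 0.8] +- [0.9 0.8]
```

View pics/side9.png

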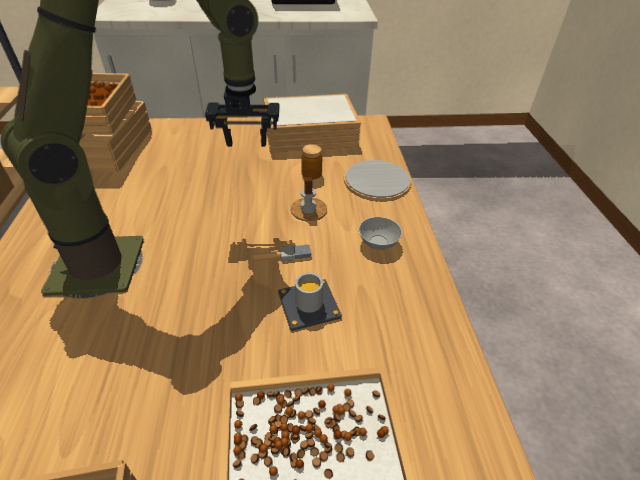

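View pics/top9.png

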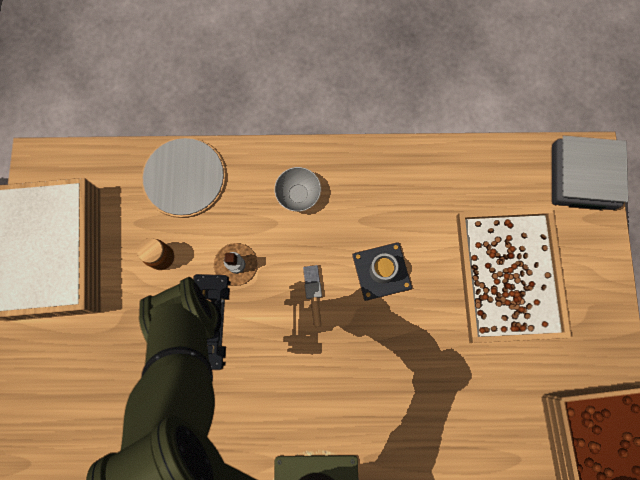

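The tamper stands upright on the mat (side px 308,197). The bowl, jar, brush and tray are at the same pixels as before, and the plate is up and level. Handing in.

```bash
python3 -c "
from cell import *
s=read_state();print(s['qvel'].round(3),s['contact_force']);print(hand_in())"
```

```text
[ 0.004  0.003  0.003 -0.005 -0.002  0.    -0.001] [0.06828168 0.08799927 0.2856844 ]
the job is handed in; nothing more can be done
None
```

The job is done and handed in at about 25 s. I pressed the plate with the tamper down to its hard stop, about 12 mm. It stayed there for about 1.8 s at about 15 N, with a brief reading of about 19 N when it first reached the stop. That is just over the ideal 12–18 N but well under the 30 N rating. I then let the plate rise and stood the tamper upright near the middle of its mat.

**Last checks:**
- **Plate:** it is back at its rest height and level within the roughly 1° measuring noise. It was tilted about 5–6° at the start.
- **Tamper:** it stands free on the mat, and the arm is clear of everything.
- **Bowl, jar, brush and tray:** they look to be in the same place in both views. I compared those by eye rather than measuring them.

**Disagreements:**
- **Cameras:** the two cameras disagreed by about 4 mm in y, so I lined the tamper up with the cup within a single view.
- **Side force:** 2–3 N built up sideways at full press, with the tool still vertical to within 0.1°.

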